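# Hook the lid onto the sorting tray and lock its catch

## Robot

A 6-joint arm with a two-finger parallel gripper is mounted at the origin on the work surface. World frame = base frame: x ahead of the robot, y to its left, z up, the work surface at z = 0. Lengths are in m, angles in degrees, forces in N, time in s.
With the tool pointing down it reaches from about 0.4 to 0.825 m from the base axis. Payload 7 kg.
Tool frame: the origin (TCP) lies on the centre line of the jaws, within the pads' length; the fingertips stand 8 mm ahead of it and the grasp point (between the pads) lies 11 mm behind it (r.tcp_to_tips is the distance from the TCP to the fingertips, in m); z points along the fingers, y is the direction in which the jaws open and shut (so a half turn about z gives the same grasp; the last joint's range is limited). The gripper opens to 88 mm and grips with 3 to 60 N. Pads are 19 mm wide; open, the fingers measure 130 mm over their backs; the gripper's body (78 mm by 193 mm) begins 47 mm behind the grasp point.
Start: joints at [83.543, 20.546, 0.682, 0, -70.136, -16.507], TCP at [0.263, 0.621, 0.235] pointing down, gripper open.
Joint ranges: [-176.03, 176.03], [-82.01, 121.73], [-58.28, 71.71], [-173.87, 95.51], [-174.79, -0.11], [-173.66, 173.66]. Speed limits (degrees/s): [136.94, 136.94, 172.46, 180, 180, 180].

## Interface

Orientations are given as [roll, pitch, yaw] about the fixed x, y, z axes, in that order (R = Rz(yaw) Ry(pitch) Rx(roll)).
In Python, from plant import r gives the robot as it stands.
- The arm moves only by the tool drive_tool, never from a script. Its argument "plan" is text: rows parted by semicolons, each of 4 numbers parted by spaces: the shift along the tool's x, y, z in cm, then the turn about the tool's z in rad. A call has 1 to 8 rows; each row is the pose to reach, as a shift and turn from the pose commanded when the call began, along the tool's axes at that moment; what a row does not reach only later rows make up. A row lasts 1/8 s, in which the tool goes at most 62.5 mm and 10.7 degrees, less where a joint would pass 70% of its speed; a pose out of reach is approached as far as the arm can. A call with a gripper value outside its range is refused whole. "fingers" is the closure, from -1 (fully open) to 1 (shut), set as the call begins (left out, the last holds). The fingers move at their own pace and stop on an object; "squeeze" is the grip in N (left out, the last holds). Time passes only in rows, so rows that repeat a pose let the fingers close. It gives the time, the measured TCP pose, the force and the opening at its end, in the units of the state.
- r.get_state(): the state, without advancing time (a new reading comes with each control period).
- r.capture(name): name is "scene" or "top"; returns a dict with "frame" (384x512x3 uint8, red, green, blue), "fovy" (degrees; the focal length in pixels is half the picture's height over the tangent of half this angle, whatever the lens; pixels are square), "cx", "cy" (the principal point, pixels), "rvec" (rotation vector, rad) and "tvec" (3), from world to camera coordinates, as OpenCV has them. Camera axes: x right, y down, z forward; pixel columns grow to the right and rows downward; lengths in m; the calibration is good to about 2 mm. A picture is of the moment at which its call begins. There is no depth.
- r.close_job(): hands the job in, once; it reports no verdict.
The state is a dict: "time_s": time; "joints": joint angles; "qd": joint speeds; "joint_torque": joint torques, N m; "tcp_pos": TCP position; "eef_rot": TCP orientation; "contact_force": force on the tool from outside, world axes, zero at the start; "moment": the same for the moment, N m; "gripper_width": finger opening in m.
Only numpy, scipy, OpenCV 4.12 (cv2) and the standard library are available. Lean on these libraries where they do the work, as an engineer would, in place of code of your own. Each camera call takes 0.05 s, during which the arm holds its last target. There are 200 camera calls.

## Task

Take the plywood lid off the table easel and put it on the sorting tray, which may sit a little to the left or right in its stand: hook the lid's cleat-free edge under the keeper on the stand's near side, then lay it down flush on the tray's rim with its cleats inside the walls. With the lid fully down, turn the steel catch over it to its stop to lock it; then let go, leaving everything else on the table where it is.

Things in the scene. Friction and masses are not known exactly. Their poses are not given: they have to be found in the camera images.
- stand: Wooden stand fixed to the table: base board 170 mm wide, keeper on its near (-x) side, block with the turn catch on its far (+x) side, and between them the open tray. Origin: underside, midway under the tray's length; x points from the near side to the far side, z up.
- rim (a point): Midpoint of the stand at the height of the tray's rim (60 mm above the table), axes as the stand. The tray: plywood, outside 150 (x) x 130 (y) mm, walls 8 mm, inside 134 x 114 mm, jar lids in it up to 34 mm above the table. Along x it is centred here, along y it is stuck anywhere up to 12 mm to either side, square to the stand: not reported, to be felt or seen.
- keeper_lip (a point): Middle of the keeper lip's lower inner edge: 63 mm to -x of the stand's midpoint, 16 mm above the rim; axes as the stand. The lip is 150 mm wide, 8 mm thick, 12.5 mm deep, carried by an upright board just outside the tray's near wall (inner face at x = -75.5 mm, 10 mm thick): between rim and lip is a slot 16 mm high, closed at the back.
- lid: The tray's lid: plywood plate 149 (x: -74 to +75) x 130 (y) x 8 mm, a grip strip on top, cleats below. Origin: middle of the plate's underside; z points out of the grip face. It starts leaning on the easel at 30 degrees, cleats down, its -x edge (without cleat, the one that goes under the keeper) low against the ledge. 0.17 to 0.38 kg.
- lid_grip (a point): Middle of the lid's wooden grip strip, 26 mm above the lid's origin, axes as the lid. The strip is 14 mm thick (x), 90 mm long (y) and 36 mm tall (8 to 44 mm above the lid's origin).
- lid_cleat (a point): Middle of the lower outer edge of the lid's far cleat: 65 mm to +x of and 10 mm below the lid's origin. The cleats are 8 mm thick and 10 mm deep: the far one, and two side ones with outer faces at y = +-55 mm from x = -48 to +57 mm. They go inside the tray's walls with 2 mm to spare on each side.
- easel: Wooden table easel fixed to the table, 170 mm wide; its 30 degree slope rises along its x axis, away from the robot, up to 112 mm above the table, with a ledge along the lower edge that stands 26 mm out of the slope. Origin: centre of its underside, z up.
- catch (a joint): Turn catch of the stand, about a vertical axis: 0 rad = locked (end stop), the steel bar points to the stand's -x, over the lid; 1.57 rad = open, the bar points to the stand's -y. Starts open, at 1.5 to 2.0. Stays where it is left.
- catch_pivot (a point): On the catch's axis, 89 mm to +x of the stand's midpoint, 78 mm above the table (top of the catch's bar). The bar is 14 mm wide, 8 mm thick, reaches 57 mm from the axis; its underside is 10 mm above the rim, 2 mm above the seated lid.
- catch_tab (a point): Middle of the upright thumb tab on the catch's bar, 94 mm above the table: a steel plate 12 mm thick, 30 mm long (along the bar, 20 to 50 mm from the axis), standing 26 mm above the bar (78 to 104 mm above the table). Its x axis lies along the bar, from tab to pivot.
- jar_lid_a: gold tin jar lid, disc 72 mm across, 11 mm thick, lying between the stand and the easel. Bystander, leave it alone; origin at the centre of its underside.
- jar_lid_b: gold tin jar lid like the other, 72 mm across, beyond the stand and easel. Bystander, leave it alone; origin at the centre of its underside.
- glue: white glue bottle, 54 mm across, 130 mm tall, standing. Bystander, leave it alone; origin at the centre of its underside.
- brush_pot: white ceramic brush pot, 80 mm across, 100 mm tall, standing. Bystander, leave it alone; origin at the centre of its underside.
- tape: roll of clear tape lying flat, 90 mm across, 24 mm high. Bystander, leave it alone; origin at the centre of its underside.
- brush: paint brush lying flat. Bystander, leave it alone.
- offcut: loose plywood offcut 110 x 70 x 9 mm lying flat. Bystander, leave it alone; origin at the centre of its underside.
Mind the look-alikes: they are no part of the job. Leave any red look-alike of the lid alone.

How it is judged:
By the outcome, as a careful person would: the job done as asked, in the order asked, and still so for the second after the job is handed in, with the robot touching nothing.
It also fails if it takes over 72 s, if anything falls off the work surface, if the arm or the gripper's body presses on something with over 40 N, if the wrist force passes 120 N, or if a joint passes its speed limit or range.

## Working session

There is one attempt and no reset: what is moved stays moved. The work goes in short steps, Python scripts to look and compute and a tool call to move; the robot and the scene stay as the last step left them, time stands still between calls to the robot, and variables do not carry over. Pictures are saved under pics/ and viewed, about 8 in all and at most 12, crops included, and the job is handed in when it is done.

Besides the shell and the picture viewer there is one more tool, called as name(argument=value, ...) on one line, values as JSON. drive_tool: Moves the arm, as the interface text tells. Its arguments: {"type":"object","properties":{"plan":{"type":"string"},"fingers":{"type":"number"},"squeeze":{"type":"number"}},"required":["plan"]}

```bash
mkdir -p pics; ls; cat > h.py <<'E'
import numpy as np, cv2
from plant import r
from scipy.spatial.transform import Rotation as Ro
def cap(n,f=None):
    c=r.capture(n)
    if f: cv2.imwrite('pics/'+f,c['frame'][:,:,::-1])
    return c
def cam(c):
    f=c['frame'].shape[0]/2/np.tan(np.radians(c['fovy'])/2)
    K=np.array([[f,0,c['cx']],[0,f,c['cy']],[0,0,1.]])
    return K,cv2.Rodrigues(np.array(c['rvec'],float))[0],np.array(c['tvec'],float).ravel()
E
python3 - <<'E'
from h import *
import pickle
d={}
for n in ('scene','top'):
    c=cap(n); d[n]=c; K,R,t=cam(c); print(n,K[0,0],c['cx'],c['cy'],'campos',-R.T@t, 'fwd',R[2],{k:v for k,v in c.items() if k not in('frame',)})
    cv2.imwrite('pics/%s0.png'%n,cv2.resize(c['frame'][:,:,::-1],(800,600),interpolation=cv2.INTER_CUBIC))
pickle.dump(d,open('d0.pkl','wb'))
print(r.get_state())
E
```

```text
pics
scene 354.74008577966106 259.0204866755394 190.92884724661815 campos [ 1.11356944 -0.02548448  1.14111206] fwd [-0.48491386  0.03114495 -0.87400717] {'fovy': 56.848168040583445, 'cx': 259.0204866755394, 'cy': 190.92884724661815, 'rvec': array([ 1.98663813,  1.87261316, -0.48293621]), 'tvec': array([-0.04382409, -0.41844018,  1.5381191 ])}
top 385.206709131374 256.85642729743995 190.41514768158544 campos [ 0.4115178  -0.010526    1.19733239] fwd [ 0.07909262  0.0015543  -0.99686606] {'fovy': 52.98642334306945, 'cx': 256.85642729743995, 'cy': 190.41514768158544, 'rvec': array([ 2.15450782, -2.20486816,  0.08362035]), 'tvec': array([0.00297654, 0.50499544, 1.16104837])}
{'time_s': 0.1, 'joints': array([ 8.35444774e+01,  2.05877685e+01,  6.40680798e-01, -1.60995808e-02,
       -7.01354525e+01, -1.65056957e+01]), 'qd': array([ 0.01268124, -0.14968551,  0.19820854,  0.1023779 ,  0.0258979 ,
       -0.11761336]), 'joint_torque': array([-1.60290103e-03, -5.84162915e+01,  2.93750471e+01,  7.01534495e+00,
        1.01625189e-02, -6.09854874e-05]), 'tcp_pos': array([0.26320585, 0.62112958, 0.23372917]), 'eef_rot': array([ 1.79916561e+02, -8.94063624e-03, -2.29666932e+01]), 'contact_force': array([-1.32744534,  1.10787105, -0.83035936]), 'moment': array([-0.01025499, -0.00333069, -0.00501717]), 'gripper_width': 0.08761014991619057}
```

View pics/scene0.png

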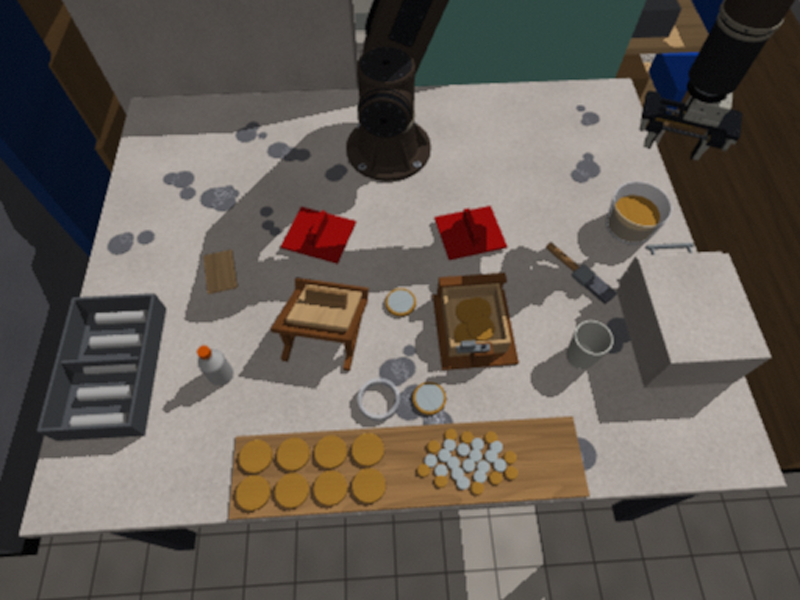

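View pics/top0.png

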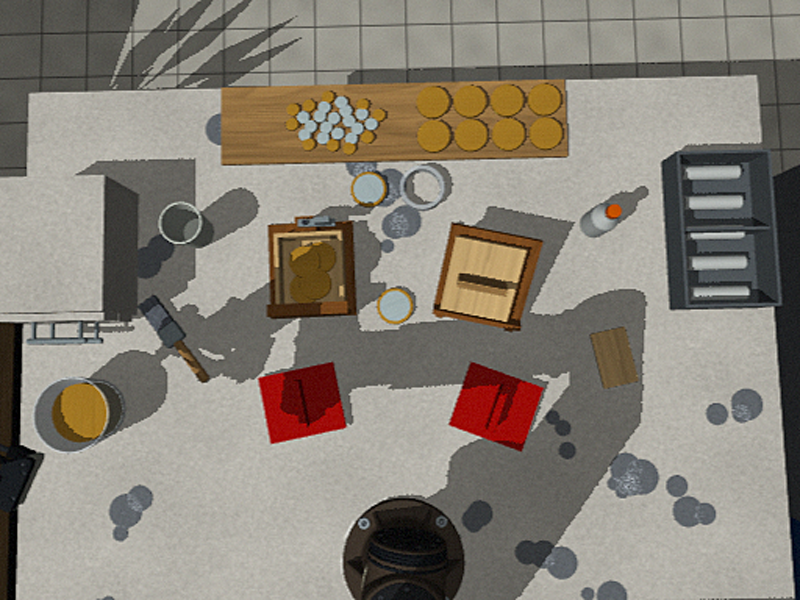

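The scene view shows the plywood lid on the easel at (322,305) and the stand with tray at (475,318). In the top view they are at (490,275) and (312,268).

Candidates for the lid in the top view:
- red plate at (302,402): look-alike
- red plate at (497,405): look-alike
- plywood plate on the easel at (490,278): **chosen**
- offcut at (613,357): not it

Next, close crops of the chosen lid and the stand.

```bash
cat >> h.py <<'E'
def crop(im,u0,v0,w,h,s):
    o=cv2.resize(im[v0:v0+h,u0:u0+w,::-1],(w*s,h*s),interpolation=cv2.INTER_CUBIC)
    o=np.clip(o.astype(float)*1.3,0,255).astype(np.uint8)
    for u in range(-(-u0//10)*10,u0+w,10):
        x=int((u-u0+.5)*s); cv2.line(o,(x,0),(x,6),(0,0,255),1); cv2.putText(o,str(u),(x-10,16),0,.35,(255,0,0),1)
    for v in range(-(-v0//10)*10,v0+h,10):
        y=int((v-v0+.5)*s); cv2.line(o,(0,y),(6,y),(0,0,255),1); cv2.putText(o,str(v),(8,y+4),0,.35,(255,0,0),1)
    return o
E
python3 - <<'E'
from h import *
import pickle
d=pickle.load(open('d0.pkl','rb'))
S,T=d['scene']['frame'],d['top']['frame']
cv2.imwrite('pics/stand.png',np.hstack([crop(S,272,168,66,75,6),crop(T,166,133,66,75,6)]))
cv2.imwrite('pics/easel.png',np.hstack([crop(S,170,170,70,70,5),crop(T,274,138,78,70,5)]))
E
```

```text
(no output)
```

View pics/stand.png

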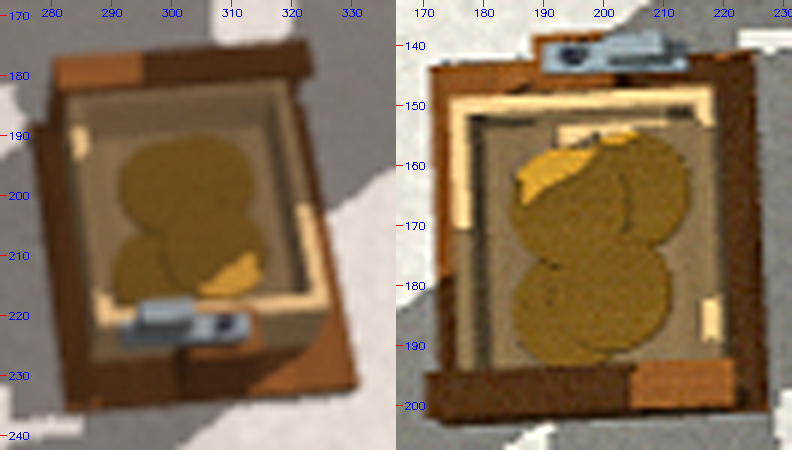

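View pics/easel.png

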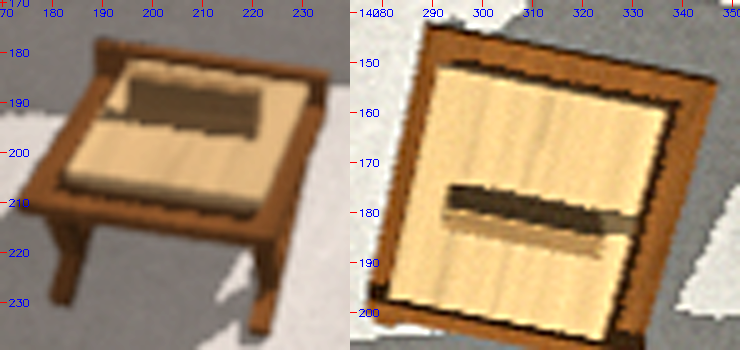

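The crops confirm the choice: a natural-plywood lid with a strip, in top native pixels at strip ends (292,180)–(324,187). The stand has its keeper on the robot side and its catch on the far side, with the pivot at about (195,142). Now fitting poses from the corners read off both views.

```bash
cat > fit.py <<'E'
from h import *
import pickle
from scipy.optimize import least_squares
d=pickle.load(open('d0.pkl','rb'))
C={k:cam(d[k]) for k in d}
def proj(v,P):
    K,R,t=C[v]; return cv2.projectPoints(np.atleast_2d(P),R,t,K,None)[0][:,0]
def px(L,s,x0,u0,v0): return [(u0+(x-x0)/s-.5, v0+y/s-.5) for x,y in L]
def rd(V,L): return V,np.array([l[0] for l in L],float)/1000,L
# stand
ST=[((-85.5,75,84),(424,424)),((-85.5,-75,84),(736,408)),((-63,-75,84),(733,360)),((-63,75,84),(427,373)),((89,0,78),(574,56))]
TT=[((75,65,60),(448,97)),((75,-65,60),(715,87))]
SS=[((-63,-75,76),(52,90)),((-63,75,76),(313,75)),((89,0,78),(223,323))]
TS=[((75,-65,60),(98,326)),((75,65,60),(329,308))]
def obs(L,s,x0,u0,v0): return np.array([l[0] for l in L])/1000.,np.array(px([l[1] for l in L],s,x0,u0,v0))
o=[('top',0,*obs(ST,6,396,166,133)),('top',1,*obs(TT,6,396,166,133)),('scene',0,*obs(SS,6,0,272,168)),('scene',1,*obs(TS,6,0,272,168))]
def res(p):
    R=Ro.from_euler('z',p[3]).as_matrix(); e=[]
    for v,tr,P,q in o: e.append((proj(v,(P+[0,p[4]*tr,0])@R.T+p[:3])-q).ravel())
    return np.concatenate(e)
s=least_squares(res,[.65,.15,0,0,0],loss='soft_l1',f_scale=.7)
print('stand xyz,yaw,dy',s.x[:3].round(4),np.degrees(s.x[3]).round(2),s.x[4].round(4)); print(res(s.x).reshape(-1,2).round(1).tolist())
# lid
LT=[((75,65,8),(438,68)),((75,-65,8),(670,105)),((-74,-65,8),(607,343)),((-74,65,8),(388,299)),((7,45,44),(446,208)),((7,-45,44),(603,236)),((-7,45,44),(442,224)),((-7,-45,44),(600,258))]
LS=[((75,-65,8),(64,180)),((75,65,8),(268,203)),((-74,65,8),(310,83)),((-74,-65,8),(130,58)),((7,-45,44),(130,75)),((7,45,44),(261,90)),((7,-45,8),(128,123)),((7,45,8),(258,138))]
o2=[('top',*obs(LT,5,350,274,138)),('scene',*obs(LS,5,0,170,170))]
def res2(p,full=1):
    R=(Ro.from_euler('z',p[3])*Ro.from_euler('y',p[4])*Ro.from_euler('x',p[5] if len(p)>5 else 0)).as_matrix()
    return np.concatenate([(proj(v,P@R.T+p[:3])-q).ravel() for v,P,q in o2])
for x0 in ([.65,-.1,.08,-.2,-.5],[.65,-.1,.08,-.2,-.5,0]):
    l=least_squares(res2,x0,loss='soft_l1',f_scale=.7)
    print('lid',l.x[:3].round(4),np.degrees(l.x[3:]).round(2)); print(res2(l.x).reshape(-1,2).round(1).tolist())
E
python3 fit.py
```

```text
stand xyz,yaw,dy [0.5579 0.1677 0.0009] 0.87 -0.0013
[[0.4, -0.9], [0.3, -0.2], [0.5, 0.0], [-0.2, -0.2], [0.2, 0.3], [0.9, 0.2], [-0.1, 0.2], [1.1, 0.5], [0.4, 0.2], [0.4, -0.1], [0.2, -0.9], [0.3, -0.5]]
lid [ 0.5336 -0.1596  0.0747] [-11.87 -28.63]
[[0.1, -0.3], [-1.0, 0.6], [-0.6, -0.6], [0.4, 0.3], [0.6, -0.5], [0.7, -0.3], [0.5, 0.8], [0.2, -0.2], [1.1, -1.2], [-0.2, -0.4], [0.3, -0.3], [0.7, 0.0], [-0.5, 0.4], [-0.2, 0.9], [0.2, -0.2], [0.3, 0.3]]
lid [ 0.5335 -0.16    0.0747] [-11.39 -28.75  -1.36]
[[-0.0, -0.3], [-1.0, 0.6], [-0.3, -0.5], [0.6, 0.3], [0.5, -0.5], [0.6, -0.3], [0.3, 0.8], [0.1, -0.2], [1.1, -1.5], [-0.1, -0.2], [0.1, -0.1], [0.4, -0.2], [-0.3, 0.2], [0.0, 1.0], [0.1, -0.4], [0.2, 0.4]]
```

The fits agree: stand at (0.558, 0.168), yaw 0.9°, with its base at 1 mm. The lid origin is at (0.534, −0.160, 0.075), yaw −11.6°, pitch −29°. All residuals are within about 1 px. The tool stays vertical, so I expect the lid to level out in the grip.

```bash
cat >> h.py <<'E'
def go(pos,yaw):
    s=r.get_state(); p=np.array(s['tcp_pos']); R=Ro.from_euler('xyz',s['eef_rot'],degrees=True).as_matrix()
    y=s['eef_rot'][2]; dy=(yaw-y+180)%360-180
    print('t',round(s['time_s'],2),'pos',p.round(4),'yaw',round(y,2),'F',np.round(s['contact_force'],1),'w',round(s['gripper_width'],4),'shift cm',(R.T@(np.array(pos)-p)*100).round(2),'turn',round(-np.radians(dy),3))
E
python3 -c "
from h import *
go([.516,-.156,.25],-101.6)"
```

```text
t 0.1 pos [0.2632 0.6211 0.2337] yaw -22.97 F [-1.3  1.1 -0.8] w 0.0876 shift cm [53.6  61.69 -1.53] turn 1.372
```

drive_tool(plan="4 4 -5 0.08; 9 10 -5 0.2; 13 15 -5 0.3; 17 20 -5 0.4; 21 25 -5 0.5; 25 29 -5 0.6; 29 33 -4 0.7; 33 38 -4 0.8", fingers=0.27, squeeze=15)

```text
time_s: 1.1
tcp_pos: [0.413, 0.1601, 0.2747]
eef_rot: [180.0, -0.0, -69.0]
contact_force: [1.2, 0.6, -0.5]
gripper_width: 0.0318
```

```bash
python3 -c "
from h import *
go([.516,-.156,.25],-101.6)"
```

```text
t 1.1 pos [0.413  0.1601 0.2747] yaw -68.96 F [ 1.2  0.6 -0.5] w 0.0318 shift cm [33.2   1.73  2.47] turn 0.57
```

drive_tool(plan="5 0.3 0 0.1; 10 0.6 0 0.2; 15 0.9 1 0.3; 20 1.2 1 0.4; 25 1.4 2 0.5; 30 1.6 2.47 0.57; 33.2 1.73 2.47 0.57; 33.2 1.73 2.47 0.57")

```text
time_s: 2.1
tcp_pos: [0.5169, -0.1555, 0.2494]
eef_rot: [179.9, -0.0, -101.6]
contact_force: [-0.4, 0.1, -0.9]
gripper_width: 0.032
```

```bash
python3 -c "
from h import *
go([.516,-.156,.110],-101.6)"
```

```text
t 2.1 pos [ 0.5169 -0.1555  0.2494] yaw -101.63 F [-0.4  0.1 -0.9] w 0.032 shift cm [ 0.06  0.06 13.94] turn -0.001
```

drive_tool(plan="0.06 0.06 4 0; 0.06 0.06 8 0; 0.06 0.06 10 0; 0.06 0.06 11.5 0; 0.06 0.06 12.5 0; 0.06 0.06 13.3 0; 0.06 0.06 13.94 0; 0.06 0.06 13.94 0")

```text
time_s: 3.1
tcp_pos: [0.5162, -0.1541, 0.1108]
eef_rot: [180.0, -0.0, -101.5]
contact_force: [-0.5, 0.5, -0.4]
gripper_width: 0.0323
```

```bash
python3 - <<'E'
from h import *
go([.516,-.156,.110],-101.6)
s=cap('scene');t=cap('top')
cv2.imwrite('pics/g1.png',np.hstack([crop(s['frame'],165,150,80,90,5),crop(t['frame'],274,128,80,90,5)]))
E
```

```text
t 3.1 pos [ 0.5162 -0.1541  0.1108] yaw -101.46 F [-0.5  0.5 -0.4] w 0.0323 shift cm [ 0.19 -0.02  0.08] turn 0.002
```

View pics/g1.png

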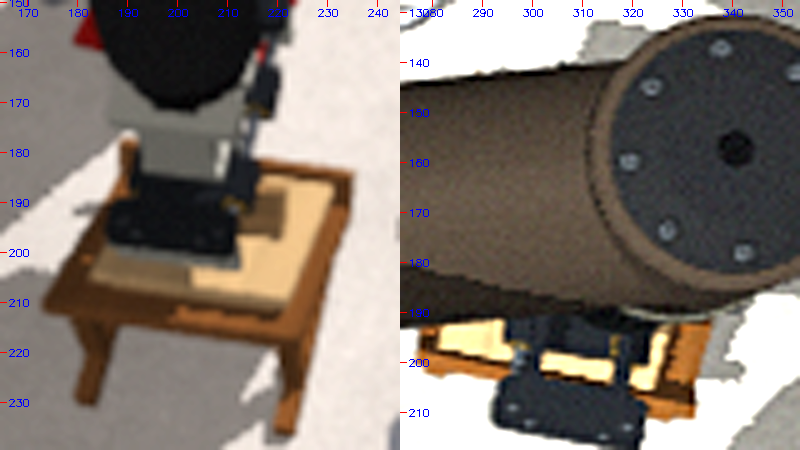

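The picture shows the gripper over the strip with no contact (F≈0). The body hides the fingertips at scene (200,195). Closing now.

drive_tool(plan="0 0 0 0; 0 0 0 0; 0 0 0 0; 0 0 0 0; 0 0 0 0; 0 0 0 0", fingers=1, squeeze=15)

```text
time_s: 3.95
tcp_pos: [0.5157, -0.1541, 0.1111]
eef_rot: [179.9, -0.0, -101.5]
contact_force: [-5.0, 2.2, 5.7]
gripper_width: 0.0189
```

drive_tool(plan="0 0 -0.5 0; 0 0 -1 0; 0 0 -1.5 0; 0 0 -2 0; 0 0 -3 0; 0 0 -4 0; 0 0 -5 0; 0 0 -6 0")

```text
time_s: 4.95
tcp_pos: [0.5164, -0.1541, 0.1719]
eef_rot: [-180.0, 0.0, -101.5]
contact_force: [0.7, 0.7, -2.2]
gripper_width: 0.014
```

```bash
python3 - <<'E'
from h import *
go([.516,-.156,.110],-101.6)
s=cap('scene');t=cap('top')
cv2.imwrite('pics/g2.png',np.hstack([crop(s['frame'],155,130,90,110,5),crop(t['frame'],274,138,70,110,5)]))
E
```

```text
t 4.95 pos [ 0.5164 -0.1541  0.1719] yaw -101.46 F [ 0.7  0.7 -2.2] w 0.014 shift cm [0.19 0.   6.19] turn 0.002
```

View pics/g2.png

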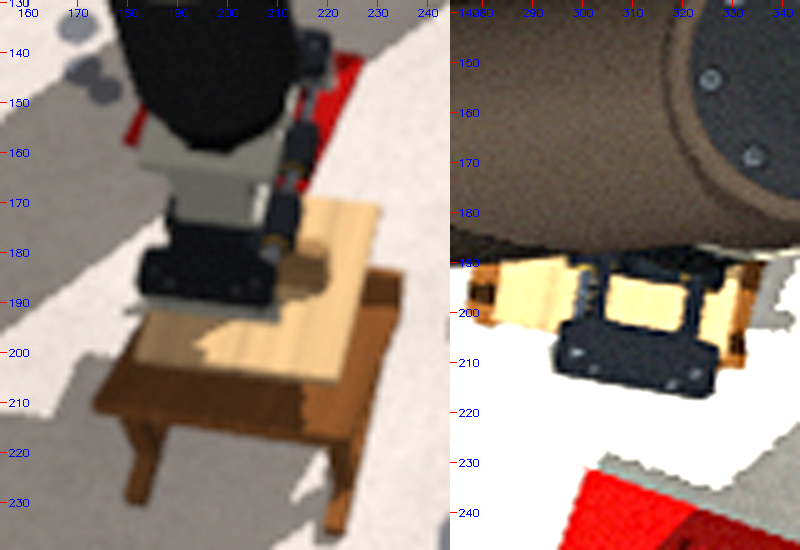

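The lid is gripped, level and flush (width 14.0 mm), with about 2 N of weight. In the scene view its far edge runs (182,204)–(222,206). Now carrying it over the stand.

```bash
python3 -c "
from h import *
go([.558,.1684,.175],-89.13)"
```

```text
t 5.05 pos [ 0.5171 -0.1542  0.1725] yaw -101.45 F [ 0.7 -0.8 -1.7] w 0.0142 shift cm [-32.43   2.39  -0.24] turn -0.215
```

drive_tool(plan="-2 0 -3 0; -6 0.5 -3 -0.04; -11 1 -3 -0.1; -16 1.5 -3 -0.15; -21 2 -3 -0.2; -26 2.39 -2 -0.215; -30 2.39 -1 -0.215; -32.4 2.39 -0.24 -0.215", squeeze=40)

```text
time_s: 6.05
tcp_pos: [0.5571, 0.1699, 0.1726]
eef_rot: [180.0, -0.0, -89.1]
contact_force: [0.4, -0.5, -1.0]
gripper_width: 0.0139
```

```bash
python3 - <<'E'
from h import *
go([.558,.1684,.175],-89.13)
s=cap('scene'); go([.558,.1684,.175],-89.13)
cv2.imwrite('pics/g3.png',crop(s['frame'],255,140,95,105,7))
E
```

```text
t 6.05 pos [0.5571 0.1699 0.1726] yaw -89.06 F [ 0.4 -0.5 -1. ] w 0.0139 shift cm [ 0.16 -0.08 -0.24] turn 0.001
t 6.1 pos [0.5576 0.1715 0.1715] yaw -89.05 F [ 1.   2.9 -2.4] w 0.0138 shift cm [ 0.31 -0.04 -0.35] turn 0.001
```

View pics/g3.png

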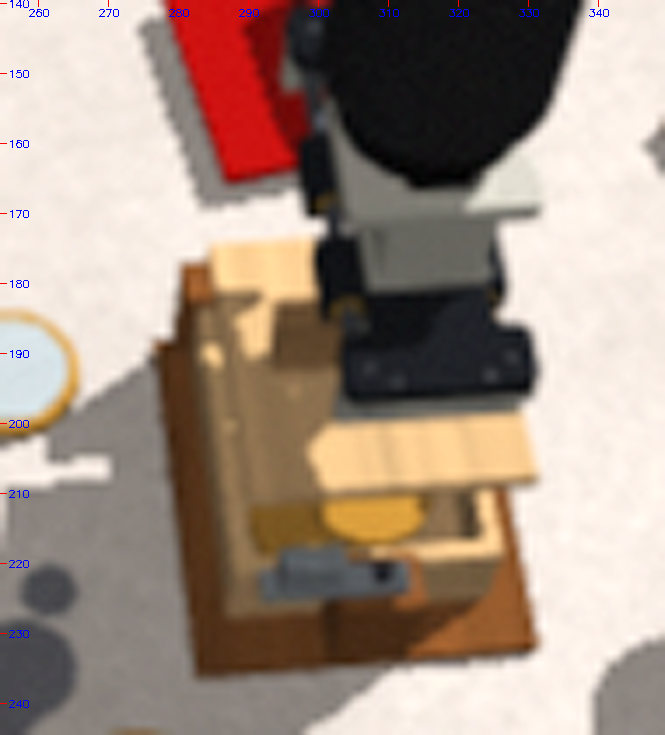

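The lid now sits over the stand, visible at its near-left corner (285,174) and far-right corner (331,208). The catch is at (302,221). Next I fit the lid's offset in the hand.

```bash
cat > f2.py <<'E'
from fit import *
L=[((-74,-65,8),(211,245)),((75,65,8),(537,471)),((7,-45,44),(275,302)),((7,-45,8),(274,360))]
P,q=obs(L,7,0,255,140)
T=np.array([.5571,.1699,.1726]); R=Ro.from_euler('z',np.radians(.94)).as_matrix()
f=lambda p:(proj('scene',(P+p)@R.T+T)-q).ravel()
l=least_squares(f,[0,0,-.035]); print('lid in tool',l.x.round(4),f(l.x).round(1))
g=lambda p:f([0,*p]); l=least_squares(g,[0,-.035]); print('dx=0',l.x.round(4),g(l.x).round(1))
# tray far-right/left in this picture
Rs=Ro.from_euler('z',s.x[3]).as_matrix()
for n,Q in {'rimFR':(75,65,60),'rimFL':(75,-65,60),'rimFRin':(67,57,60)}.items():
    for d in (-.004,-.0013,.002):
        u=proj('scene',(np.array(Q)/1000+[0,d,0])@Rs.T+s.x[:3])[0]; print(n,d,((u+.5-[255,140])*7).round(0))
# catch angle: bar tip scene
for a in (1.4,1.57,1.7,1.85,2):
    for v,k,x0,u0,v0 in(('scene',7,0,255,140),('top',6,396,166,133)):
        b=np.array([-np.cos(a),-np.sin(a),0]);n=np.array([-b[1],b[0],0])
        Q=[np.array([.089,0,.078])+b*.057+n*w for w in(.007,-.007)]
        u=proj(v,np.array(Q)@Rs.T+s.x[:3]); print(a,v,((u+.5-[u0,v0])*k+[x0,0]).round(0).tolist())
E
python3 f2.py | tail -n +7
```

```text
lid in tool [-0.0193  0.0026 -0.0762] [ 0.4 -3.5 -1.4  0.2  0.9  3.   0.1  0.1]
dx=0 [-0.0037 -0.0418] [-0.1 -4.1 -0.4  0.9  0.7  3.  -0.2  0.3]
rimFR -0.004 [500. 552.]
rimFR -0.0013 [505. 552.]
rimFR 0.002 [512. 551.]
rimFL -0.004 [229. 570.]
rimFL -0.0013 [235. 570.]
rimFL 0.002 [241. 569.]
rimFRin -0.004 [480. 538.]
rimFRin -0.0013 [486. 537.]
rimFRin 0.002 [493. 537.]
1.4 scene [[259.0, 575.0], [261.0, 547.0]]
1.4 top [[692.0, 59.0], [688.0, 87.0]]
1.57 scene [[262.0, 594.0], [259.0, 566.0]]
1.57 top [[691.0, 40.0], [691.0, 68.0]]
1.7 scene [[267.0, 608.0], [260.0, 581.0]]
1.7 top [[687.0, 25.0], [692.0, 53.0]]
1.85 scene [[275.0, 624.0], [264.0, 598.0]]
1.85 top [[681.0, 9.0], [690.0, 36.0]]
2 scene [[286.0, 639.0], [270.0, 614.0]]
2 top [[673.0, -6.0], [685.0, 19.0]]
```

```bash
cat > f3.py <<'E'
from fit import *
def edge(im,row,c0,c1,axis=1):
    # subpixel position of strongest gradient along a row (axis=1) or column
    g=im[:,:,::-1].astype(float).mean(2); g=cv2.GaussianBlur(g,(3,3),.7)
    p=g[row,c0:c1] if axis==1 else g[c0:c1,row]
    d=np.abs(np.diff(p)); i=int(d.argmax()); i=min(max(i,1),len(d)-2); a,b,c=d[i-1:i+2]
    return c0+i+.5+.5*(a-c)/(a-2*b+c+1e-9), d[i]
def ray(v,u,z):
    K,R,t=C[v]; dd=R.T@np.linalg.inv(K)@[u[0],u[1],1]; o=-R.T@t; return o+dd*(z-o[2])/dd[2]
Rs=Ro.from_euler('z',s.x[3]).as_matrix()
def st(P): return (Rs.T@(P-s.x[:3])*1000).round(1)
if __name__=='__main__':
    T=d['top']['frame'];S=d['scene']['frame']
    for nm,v,im,rows,c0,c1,z in [('rimL',  'top',T,range(152,168,3),170,178,.06),('rimR','top',T,range(148,153,1),214,224,.06),('lipL','top',T,range(196,202,1),166,174,.084),('lipR','top',T,range(195,201,1),218,228,.084),('baseR','top',T,range(150,195,6),222,232,.0),('baseL','top',T,range(148,175,5),166,174,0.0),
      ('S rimR','scene',S,range(202,217,2),322,332,.06),('S rimL','scene',S,range(216,221,1),280,292,.06),('S lipR','scene',S,range(177,180),320,330,.08),('S lipL','scene',S,range(179,182),276,284,.08)]:
        o=[]
        for rr in rows:
            e,gm=edge(im,rr,c0,c1); o.append((round(e,1),int(gm),*st(ray(v,(e,rr),z))[:2]))
        print(nm,o)
E
python3 f3.py | grep -v -e '^\[\[' -e '^lid' -e '^stand'
```

```text
rimL [(np.float64(171.4), 53, np.float64(66.1), np.float64(75.2)), (np.float64(171.4), 55, np.float64(57.0), np.float64(75.3)), (np.float64(174.6), 53, np.float64(47.6), np.float64(65.9)), (np.float64(174.6), 52, np.float64(38.6), np.float64(66.1)), (np.float64(171.8), 53, np.float64(29.9), np.float64(74.9)), (np.float64(171.7), 52, np.float64(20.9), np.float64(75.2))]
rimR [(np.float64(218.2), 47, np.float64(72.7), np.float64(-64.9)), (np.float64(218.2), 51, np.float64(69.7), np.float64(-64.9)), (np.float64(218.3), 50, np.float64(66.7), np.float64(-64.9)), (np.float64(218.3), 50, np.float64(63.7), np.float64(-64.9)), (np.float64(218.5), 50, np.float64(60.6), np.float64(-65.3))]
lipL [(np.float64(170.4), 26, np.float64(-67.3), np.float64(75.5)), (np.float64(170.4), 25, np.float64(-70.2), np.float64(75.4)), (np.float64(170.4), 25, np.float64(-73.1), np.float64(75.6)), (np.float64(170.3), 26, np.float64(-76.0), np.float64(75.8)), (np.float64(170.4), 28, np.float64(-78.9), np.float64(75.8)), (np.float64(170.4), 28, np.float64(-81.8), np.float64(75.7))]
lipR [(np.float64(221.9), 15, np.f
[... 1732 characters left out ...]
(np.float64(286.6), 22, np.float64(56.3), np.float64(-68.7)), (np.float64(287.0), 27, np.float64(60.1), np.float64(-68.1)), (np.float64(287.3), 36, np.float64(63.8), np.float64(-67.5)), (np.float64(287.4), 39, np.float64(67.5), np.float64(-67.5)), (np.float64(287.5), 39, np.float64(71.2), np.float64(-67.5))]
S lipR [(np.float64(323.5), 22, np.float64(-74.4), np.float64(74.5)), (np.float64(323.7), 23, np.float64(-70.3), np.float64(74.4)), (np.float64(323.8), 23, np.float64(-66.3), np.float64(74.0))]
S lipL [(np.float64(279.7), 13, np.float64(-77.5), np.float64(-79.1)), (np.float64(279.6), 15, np.float64(-73.5), np.float64(-79.9)), (np.float64(279.5), 17, np.float64(-69.5), np.float64(-80.8))]
```

```bash
cat > f4.py <<'E'
from f3 import *
im=cap('scene')['frame']; s0=r.get_state(); T=np.array(s0['tcp_pos']); print('tcp',T,s0['eef_rot'])
R=Ro.from_euler('z',np.radians(s0['eef_rot'][2]+90)).as_matrix()
far=[(c,round(edge(im,c,203,213,0)[0],1)) for c in range(308,330,4)]; near=[(c,round(edge(im,c,170,180,0)[0],1)) for c in range(287,299,3)]
rt=[(rr,round(edge(im,rr,322,338)[0],1)) for rr in range(200,208,2)]; lf=[(rr,round(edge(im,rr,280,290)[0],1)) for rr in range(176,184,2)]
print(far,near,rt,lf)
for dz in (-.050,-.045,-.04,-.035,-.03):
    l=lambda u,z:(R.T@(ray('scene',u,T[2]+dz+z)-T)*1000).round(1)
    print(dz,'far x(bottom edge)',l((far[2][0],far[2][1]),0)[0],'near x',l(near[1],.008)[0],'right y',[l((e,rr),.008)[1] for rr,e in rt],'left',[l((e,rr),.008)[1] for rr,e in lf])
E
python3 f4.py | grep -v -e '^\[\[' -e '^lid' -e '^stand'
```

```text
tcp [0.55706469 0.16987453 0.17188555] [ 1.79899412e+02 -5.27931822e-02 -8.90413519e+01]
[(308, np.float64(209.3)), (312, np.float64(209.1)), (316, np.float64(209.2)), (320, np.float64(208.9)), (324, np.float64(208.1)), (328, np.float64(207.6))] [(287, np.float64(174.7)), (290, np.float64(174.5)), (293, np.float64(174.3)), (296, np.float64(173.9))] [(200, np.float64(329.9)), (202, np.float64(330.6)), (204, np.float64(331.2)), (206, np.float64(331.6))] [(176, np.float64(283.8)), (178, np.float64(282.9)), (180, np.float64(282.1)), (182, np.float64(282.0))]
-0.05 far x(bottom edge) 68.7 near x -62.2 right y [np.float64(65.6), np.float64(66.6), np.float64(67.3), np.float64(67.3)] left [np.float64(-72.3), np.float64(-76.2), np.float64(-79.7), np.float64(-80.8)]
-0.045 far x(bottom edge) 71.0 near x -59.1 right y [np.float64(64.3), np.float64(65.3), np.float64(65.9), np.float64(66.0)] left [np.float64(-73.0), np.float64(-76.8), np.float64(-80.3), np.float64(-81.4)]
-0.04 far x(bottom edge) 73.4 near x -56.1 right y [np.float64(63.0), np.float64(63.9), np.float64(64.6), np.float64(64.6)] left [np.float64(-73.6), np.float64(-77.4), np.float64(-80.9), np.float64(-82.1)]
-0.035 far x(bottom edge) 75.8 near x -53.1 right y [np.float64(61.6), np.float64(62.6), np.float64(63.3), np.float64(63.3)] left [np.float64(-74.3), np.float64(-78.1), np.float64(-81.5), np.float64(-82.7)]
-0.03 far x(bottom edge) 78.2 near x -50.0 right y [np.float64(60.3), np.float64(61.3), np.float64(61.9), np.float64(61.9)] left [np.float64(-74.9), np.float64(-78.7), np.float64(-82.1), np.float64(-83.3)]
```

The measured near edge doesn't match a level lid, so the lid seems to have kept some pitch in the grip. Fitting with pitch and roll free.

```bash
cat > f5.py <<'E'
from fit import *
def run(L,k,u0,v0,T,yaw,cx=.0):
    P,q=obs(L,k,0,u0,v0); Y=Ro.from_euler('z',np.radians(yaw)).as_matrix()
    def f(p,full=0):
        A=Ro.from_euler('yx',p[3:5]).as_matrix(); e=(proj('scene',((P@A.T)+p[:3])@Y.T+T)-q).ravel()
        if full: return e
        st=A@[0,0,.040]+p[:3]      # strip top must lie between the pads
        return np.r_[e,st[0]/.002,p[4]/.02]
    l=least_squares(f,[0,0,-.04,-.1,0]); print('lid in tool mm',(l.x[:3]*1000).round(1),'pitch,roll',np.degrees(l.x[3:]).round(1),f(l.x,1).round(1)); return l.x
if __name__=='__main__':
    run([((-74,-65,8),(211,245)),((75,65,8),(537,473)),((75,65,0),(538,484)),((7,-45,44),(275,302)),((7,-45,8),(274,360))],7,255,140,np.array([.5571,.1699,.1726]),.94)
    run([((75,-65,8),(135,360)),((75,65,8),(338,376)),((-74,65,8),(382,207)),((7,45,44),(328,250)),((7,45,8),(325,292))],5,155,130,np.array([.5164,-.1541,.1719]),-11.46)
E
python3 f5.py | tail -2
```

```text
lid in tool mm [  8.2  -5.7 -35.3] pitch,roll [-11.8  -0.5] [-0.6 -0.6  0.5 -0.9 -0.  -0.9  0.3  1.6 -0.3  0.8]
lid in tool mm [  7.6  -2.5 -45.3] pitch,roll [-10.8   0.4] [-0.  -1.5 -0.1  0.4  0.1 -0.2 -0.6  1.1  0.7  0.1]
```

Both pictures agree that the lid hangs nose-down at about 11°. To clear the catch's upright tab, a hook-in needs about 17°, or the catch swung further open.

So I'll set the lid back on the easel, swing the catch wider with the closed fingers, and regrasp shallower to keep more tilt.

```bash
python3 -c "
from h import *
go([.519,-.153,.20],-101.46)"
```

```text
t 6.15 pos [0.5571 0.1699 0.1719] yaw -89.04 F [ 0.1 -0.5 -2.1] w 0.0136 shift cm [32.22  4.35 -2.77] turn 0.217
```

drive_tool(plan="3 0 -2.8 0; 8 1 -2.8 0.05; 13 2 -2.8 0.1; 18 3 -2.8 0.15; 23 4 -2.8 0.2; 28 4.35 -2.8 0.217; 32.2 4.35 -2.8 0.217; 32.2 4.35 -2.8 0.217")

```text
time_s: 7.15
tcp_pos: [0.5175, -0.1576, 0.2014]
eef_rot: [180.0, -0.0, -101.8]
contact_force: [-0.9, 0.1, -1.9]
gripper_width: 0.0138
```

```bash
python3 -c "
from h import *
go([.519,-.153,.16],-101.46)"
```

```text
t 7.15 pos [ 0.5175 -0.1576  0.2014] yaw -101.83 F [-0.9  0.1 -1.9] w 0.0138 shift cm [-0.48 -0.05  4.14] turn -0.006
```

drive_tool(plan="-0.3 0 1 0; -0.3 0 2 0; -0.3 0 3 0; -0.3 0 3.5 0; -0.3 0 4 0; -0.3 0 4 0", squeeze=10)

```text
time_s: 7.9
tcp_pos: [0.5191, -0.1514, 0.1611]
eef_rot: [180.0, -0.0, -101.6]
contact_force: [-0.6, -0.0, -2.5]
gripper_width: 0.0141
```

```bash
python3 -c "
from h import *
go([.519,-.153,.113],-101.46)"
```

```text
t 7.9 pos [ 0.5191 -0.1514  0.1611] yaw -101.56 F [-0.6 -0.  -2.5] w 0.0141 shift cm [ 0.16 -0.03  4.81] turn -0.002
```

drive_tool(plan="0.15 0 1 0; 0.15 0 1.8 0; 0.15 0 2.4 0; 0.15 0 3 0; 0.15 0 3.5 0; 0.15 0 4 0; 0.15 0 4.4 0; 0.15 0 4.4 0", squeeze=6)

```text
time_s: 8.9
tcp_pos: [0.5163, -0.153, 0.1161]
eef_rot: [179.7, -0.0, -101.6]
contact_force: [-5.6, 1.4, 1.0]
gripper_width: 0.0182
```

drive_tool(plan="0 0 0.2 0; 0 0 0.2 0; 0 0 0.2 0; 0 0 -1 0; 0 0 -3 0; 0 0 -6 0; 0 0 -9 0; 0 0 -12 0", fingers=0.25)

```text
time_s: 9.9
tcp_pos: [0.519, -0.153, 0.2396]
eef_rot: [-179.9, 0.0, -101.6]
contact_force: [0.4, -0.4, -0.0]
gripper_width: 0.033
```

```bash
python3 -c "
from h import *
go([.636,.150,.26],-89)"
```

```text
t 9.9 pos [ 0.519  -0.153   0.2396] yaw -101.56 F [ 0.4 -0.4 -0. ] w 0.033 shift cm [-32.03  -5.39  -2.03] turn -0.219
```

drive_tool(plan="-4 0 -2 0; -9 -0.5 -2 -0.04; -14 -1 -2 -0.1; -19 -1.5 -2 -0.15; -24 -2 -2 -0.2; -28 -2.3 0 -0.219; -29.5 -2.6 2 -0.219; -29.5 -2.6 4 -0.219", fingers=1, squeeze=20)

```text
time_s: 10.9
tcp_pos: [0.6038, 0.1318, 0.1969]
eef_rot: [-180.0, -0.0, -89.0]
contact_force: [0.5, -1.3, -0.5]
gripper_width: 0.0005
```

```bash
python3 - <<'E'
from h import *
go([.605,.132,.096],-89)
s=cap('scene')
cv2.imwrite('pics/g4.png',np.hstack([crop(s['frame'],170,170,70,70,5),crop(s['frame'],265,150,80,70,5)]))
go([.605,.132,.096],-89)
E
```

```text
t 10.9 pos [0.6038 0.1318 0.1969] yaw -88.96 F [ 0.5 -1.3 -0.5] w 0.0005 shift cm [-0.02 -0.12 10.09] turn 0.001
t 10.95 pos [0.6021 0.1307 0.1939] yaw -89.03 F [-1.3  0.  -2.6] w 0.0005 shift cm [-0.13 -0.33  9.79] turn -0.0
```

View pics/g4.png

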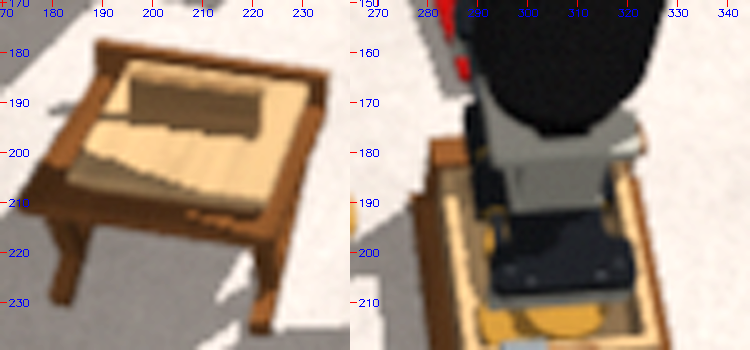

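The lid lies back on the easel, with corners at (193,181)–(232,186) and (183,207)–(222,212), practically as at the start. The closed gripper is beside the catch. Now lower and push the tab further open.

drive_tool(plan="0 0 3 0; 0 0 6 0; 0 0 8 0; 0 0 9.3 0; 0 0 9.8 0; 0 0 9.8 0; 0 -0.4 9.8 0; 0 -0.8 9.8 0")

```text
time_s: 11.95
tcp_pos: [0.6122, 0.1312, 0.1002]
eef_rot: [-179.9, 0.0, -89.0]
contact_force: [-0.3, 0.1, 0.2]
gripper_width: 0.0003
```

```bash
python3 -c "
from h import *
go([.632,.132,.096],-89)"
```

```text
t 11.95 pos [0.6122 0.1312 0.1002] yaw -89.01 F [-0.3  0.1  0.2] w 0.0003 shift cm [-0.05 -1.98  0.42] turn -0.0
```

drive_tool(plan="0 -0.4 0.3 0; 0 -0.7 0.3 0; 0 -1.0 0.3 0; 0 -1.3 0.3 0; 0 -1.6 0.3 0; 0 -1.6 0.3 0")

```text
time_s: 12.7
tcp_pos: [0.6275, 0.1311, 0.0963]
eef_rot: [180.0, -0.0, -89.0]
contact_force: [-0.6, -0.6, 0.7]
gripper_width: 0.0005
```

drive_tool(plan="0 -0.3 0 0; 0 -0.6 0 0; 0 -0.8 0 0; 0 -1.0 0 0; 0 -1.0 0 0")

```text
time_s: 13.32
tcp_pos: [0.6378, 0.1316, 0.0964]
eef_rot: [-180.0, 0.0, -89.0]
contact_force: [-0.8, -1.1, -0.9]
gripper_width: 0.0008
```

```bash
python3 - <<'E'
from h import *
s=cap('scene'); t=cap('top')
cv2.imwrite('pics/g5.png',np.hstack([crop(s['frame'],270,175,66,65,6),crop(t['frame'],166,123,66,65,6)]))
go([.632,.132,.2],-89)
E
```

```text
t 13.43 pos [0.6378 0.1316 0.0965] yaw -89.02 F [-0.5 -1.1 -0.3] w 0.0003 shift cm [ -0.05   0.57 -10.35] turn -0.0
```

View pics/g5.png

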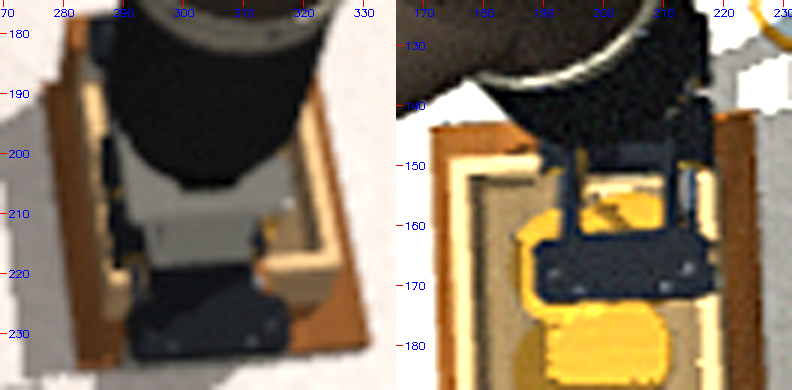

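The gripper hides the catch, at scene (304,228) and top (205,165), and the force is tiny. I'll back off and measure the catch angle by its steel colour.

drive_tool(plan="0 0.6 0 0; 0 1.2 -2 0; 0 3 -6 0; 2 6 -11 0; 6 10 -12 0; 11 12 -13 0; 16 13 -13 0; 21 13 -13 0")

```text
time_s: 14.42
tcp_pos: [0.5105, -0.0819, 0.229]
eef_rot: [-179.8, 0.0, -89.0]
contact_force: [0.0, -0.2, -0.2]
gripper_width: 0.0003
```

```bash
cat > f6.py <<'E'
from f3 import *
# catch angle from steel mask (bluish grey) in top & scene: match with projected bar+tab outline
def mask(im,u0,v0,w,h):
    a=im[v0:v0+h,u0:u0+w].astype(int); return ((a[...,2]>a[...,0]+6)&(a.sum(2)>150)).astype(np.uint8)
def model(v,a,u0,v0,w,h):
    b=np.array([-np.cos(a),-np.sin(a),0]);n=np.array([-b[1],b[0],0]);m=np.zeros((h*4,w*4),np.uint8)
    for r0,r1,hw,z0,z1 in((-.007,.057,.007,.070,.078),(.02,.05,.006,.078,.104)):
        Q=np.array([np.array([.089,0,z])+b*rr+n*e for rr in(r0,r1) for e in(-hw,hw) for z in(z0,z1)])
        u=(proj(v,Q@Rs.T+s.x[:3])+.5-[u0,v0])*4
        cv2.fillConvexPoly(m,cv2.convexHull(u.astype(np.float32)).astype(np.int32),1)
    return cv2.resize(m*255,(w,h),interpolation=cv2.INTER_AREA)/255.
def catch(v,im,lo=1.2,hi=2.6):
    W=dict(scene=(280,205,50,45),top=(180,120,50,40))[v]
    k=mask(im,*W); best=[]
    for a in np.arange(lo,hi,.05):
        m=model(v,a,*W)
        sc=max(np.minimum(np.roll(m,(i,j),(0,1)),k).sum()/np.maximum(np.roll(m,(i,j),(0,1)),k).sum() for i in(-1,0,1) for j in(-1,0,1)); best.append((round(sc,2),round(a,2)))
    print(v,k.sum(),sorted(best)[-4:][::-1])
if __name__=='__main__':
    for v in d: catch(v,d[v]['frame'])
    go([.5,0,.2],-89)
    for v in d: catch(v,cap(v)['frame'])
E
python3 f6.py | grep -v -e '^\[\[' -e '^lid' -e '^stand'
```

```text
scene 45 [(np.float64(0.33), np.float64(1.6)), (np.float64(0.32), np.float64(1.75)), (np.float64(0.32), np.float64(1.7)), (np.float64(0.32), np.float64(1.65))]
top 128 [(np.float64(0.64), np.float64(1.55)), (np.float64(0.62), np.float64(1.6)), (np.float64(0.61), np.float64(1.5)), (np.float64(0.6), np.float64(1.65))]
t 14.43 pos [ 0.5105 -0.0819  0.229 ] yaw -88.95 F [ 0.  -0.2 -0.2] w 0.0003 shift cm [-8.21  0.91  2.91] turn 0.001
scene 42 [(np.float64(0.34), np.float64(2.0)), (np.float64(0.33), np.float64(2.1)), (np.float64(0.33), np.float64(2.05)), (np.float64(0.32), np.float64(2.15))]
top 135 [(np.float64(0.61), np.float64(2.0)), (np.float64(0.6), np.float64(1.95)), (np.float64(0.59), np.float64(1.9)), (np.float64(0.58), np.float64(2.05))]
```

The catch now stands at about 2.0 rad (it was 1.55), so the tab is clear of the lid's path. Now the regrasp.

```bash
python3 -c "
from h import *
go([.517,-.156,.2],-101.5)"
```

```text
t 14.53 pos [ 0.5105 -0.0841  0.2284] yaw -89.21 F [-0.1  0.4  1. ] w 0.0006 shift cm [ 7.2  -0.54  2.84] turn 0.215
```

drive_tool(plan="2 -0.2 0 0.06; 4 -0.3 0.5 0.14; 6 -0.5 1.5 0.215; 7.2 -0.54 2.84 0.215; 7.2 -0.54 2.84 0.215; 7.2 -0.54 2.84 0.215", fingers=0.25, squeeze=10)

```text
time_s: 15.28
tcp_pos: [0.5179, -0.1523, 0.1985]
eef_rot: [-180.0, -0.0, -101.3]
contact_force: [0.5, 1.4, -0.5]
gripper_width: 0.0327
```

```bash
python3 -c "
from h import *
go([.517,-.156,.112],-101.5)"
```

```text
t 15.28 pos [ 0.5179 -0.1523  0.1985] yaw -101.27 F [ 0.5  1.4 -0.5] w 0.0327 shift cm [0.38 0.02 8.65] turn 0.004
```

drive_tool(plan="0.3 0 2.5 0; 0.3 0 5 0; 0.3 0 6.5 0; 0.3 0 7.6 0; 0.3 0 8.3 0; 0.3 0 8.65 0; 0.3 0 8.65 0; 0.3 0 8.65 0")

```text
time_s: 16.27
tcp_pos: [0.5174, -0.1557, 0.112]
eef_rot: [-180.0, 0.0, -101.3]
contact_force: [0.2, -0.0, 0.4]
gripper_width: 0.0325
```

drive_tool(plan="0 0 0 0; 0 0 0 0; 0 0 0 0; 0 0 0 0; 0 0 0 0", fingers=1, squeeze=10)

```text
time_s: 16.9
tcp_pos: [0.5162, -0.1555, 0.1116]
eef_rot: [179.9, -0.0, -101.4]
contact_force: [-4.9, 2.8, 4.8]
gripper_width: 0.0195
```

Lift slowly at 10 N, watching the width.

drive_tool(plan="0 0 -0.4 0; 0 0 -0.8 0; 0 0 -1.2 0; 0 0 -1.6 0; 0 0 -2 0; 0 0 -2.4 0; 0 0 -2.8 0; 0 0 -3.2 0")

```text
time_s: 17.9
tcp_pos: [0.5171, -0.1556, 0.1437]
eef_rot: [180.0, -0.0, -101.3]
contact_force: [-0.4, 0.1, -2.2]
gripper_width: 0.0142
```

drive_tool(plan="0 0 -0.8 0; 0 0 -1.6 0; 0 0 -2.4 0; 0 0 -3.2 0; 0 0 -4 0; 0 0 -5 0; 0 0 -5.5 0; 0 0 -5.5 0", squeeze=12)

```text
time_s: 18.9
tcp_pos: [0.5173, -0.1556, 0.199]
eef_rot: [-180.0, 0.0, -101.3]
contact_force: [0.3, -0.9, -0.9]
gripper_width: 0.0144
```

```bash
python3 -c "
from h import *
go([.575,.1684,.20],-89.1)"
```

```text
t 18.9 pos [ 0.5173 -0.1556  0.199 ] yaw -101.34 F [ 0.3 -0.9 -0.9] w 0.0144 shift cm [-32.9    0.72  -0.1 ] turn -0.214
```

drive_tool(plan="-4 0 0 0; -9 0.2 0 -0.05; -14 0.4 0 -0.1; -19 0.6 0 -0.15; -24 0.8 0 -0.2; -28 1 0.5 -0.214; -32 1.2 1 -0.214; -33 1.2 1.5 -0.214", squeeze=15)

```text
time_s: 19.9
tcp_pos: [0.5703, 0.1724, 0.1826]
eef_rot: [180.0, -0.0, -89.0]
contact_force: [-0.7, 0.3, -2.3]
gripper_width: 0.0138
```

drive_tool(plan="0 0 0 0; 0 0 0 0; 0 0 0 0")

```text
time_s: 20.27
tcp_pos: [0.5703, 0.1693, 0.1839]
eef_rot: [-180.0, 0.0, -89.1]
contact_force: [-0.3, 0.3, -2.4]
gripper_width: 0.0143
```

```bash
python3 - <<'E'
from h import *
go([.575,.1684,.20],-89.1)
s=cap('scene'); np.save('s6.npy',s['frame'])
cv2.imwrite('pics/g6.png',crop(s['frame'],270,160,72,80,7))
E
```

```text
t 20.27 pos [0.5703 0.1693 0.1839] yaw -89.15 F [-0.3  0.3 -2.4] w 0.0143 shift cm [ 0.1  -0.47 -1.61] turn -0.001
```

View pics/g6.png

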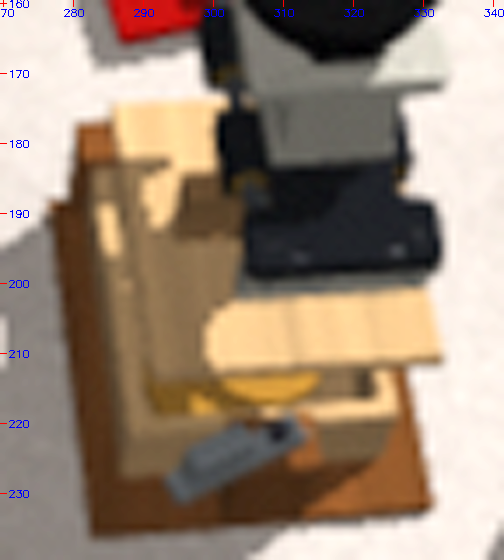

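The catch is now clearly swung out, with its bar running (295,227)–(311,220). The lid hangs over the tray with its near-left corner at (285.5,174) and its far-right corner at (332.5,210).

```bash
cat > f7.py <<'E'
from f5 import *
from f3 import st,ray
T=np.array([.5703,.1693,.1839])
L=[((-74,-65,8),(112,102)),((75,65,8),(440,352)),((75,65,0),(442,363)),((7,-45,44),(180,180))]
run(L,7,270,160,T,.85)
x=run(L+[((75,-65,0),(152,372))],7,270,160,T,.85)
A=Ro.from_euler('yx',x[3:5]).as_matrix();Y=Ro.from_euler('z',np.radians(.85)).as_matrix()
for n,Q in dict(nearbot=(-74,0,0),neartop=(-74,0,8),far=(75,0,0),cleat=(65,0,-10),side=(-48,0,-10),o=(0,0,0)).items():
    W=Y@(A@(np.array(Q)/1000)+x[:3])+T; print(n,'in stand mm',st(W),'rel tcp',((W-T)*1000).round(1))
E
python3 f7.py | tail -8
```

```text
lid in tool mm [  5.   -3.6 -38.1] pitch,roll [-7.  -0.5] [-0.4 -0.1  0.5 -0.6 -0.2 -0.7  0.1  1.4]
lid in tool mm [  5.1  -3.4 -37.7] pitch,roll [-7.3 -0.6] [-0.4 -0.2  0.7 -0.7 -0.1 -0.8  0.2  1.3 -0.5  0.5]
nearbot in stand mm [-55.9  -2.  135.9] rel tcp [-68.3  -4.5 -47.1]
neartop in stand mm [-56.9  -1.9 143.8] rel tcp [-69.3  -4.4 -39.2]
far in stand mm [ 91.9  -1.9 154.9] rel tcp [ 79.5  -2.1 -28.1]
cleat in stand mm [ 83.3  -2.  143.7] rel tcp [ 70.9  -2.3 -39.3]
side in stand mm [-28.8  -2.1 129.3] rel tcp [-41.2  -4.2 -53.7]
o in stand mm [ 17.5  -1.9 145.3] rel tcp [  5.1  -3.3 -37.7]
```

```bash
cat > f8.py <<'E'
from f3 import *
T=d['top']['frame'];S=d['scene']['frame']
def line(nm,v,im,idx,a,b,z,axis):
    P=[]
    for i in idx:
        e,g=edge(im,i,a,b,axis); u=(i,e) if axis==0 else (e,i); P.append(st(ray(v,u,z))[:2])
    P=np.array(P); k=1 if axis==0 else 0   # running coordinate
    c=np.polyfit(P[:,k],P[:,1-k],1); rs=P[:,1-k]-np.polyval(c,P[:,k]); ok=abs(rs)<1.2
    c=np.polyfit(P[ok,k],P[ok,1-k],1); print(nm,'yaw add deg',round(np.degrees(np.arctan(c[0]))*(1 if axis==1 else -1),2),'offset',round(np.polyval(c,0),1),'n',ok.sum(),'rms',rs[ok].std().round(2))
line('T lip outer','top',T,range(174,218,3),199,207,.084,0)
line('T lip inner','top',T,range(174,218,3),191,198,.084,0)
line('T rim far','top',T,range(178,217,3),144,152,.06,0)
line('T baseR','top',T,range(150,196,3),223,231,.006,1)
line('T baseL','top',T,range(146,176,3),168,174,.006,1)
line('S lip','scene',S,range(284,320,3),171,178,.084,0)
line('S rimR','scene',S,range(206,218,1),322,332,.06,1)
line('S rim far','scene',S,range(290,326,3),214,222,.06,0)
line('S base far','scene',S,range(285,328,3),228,238,.0,0)
line('S base R','scene',S,range(215,231,2),326,334,.0,1)
line('S base L','scene',S,range(195,232,3),274,284,.0,1)
E
python3 f8.py | grep -e '^[TS] '
```

```text
T lip outer yaw add deg 0.34 offset -89.8 n 15 rms 0.46
T lip inner yaw add deg 0.76 offset -62.6 n 14 rms 0.49
T rim far yaw add deg 0.54 offset 75.6 n 10 rms 0.38
T baseR yaw add deg 0.61 offset -83.7 n 16 rms 0.39
T baseL yaw add deg 0.71 offset 86.4 n 10 rms 0.23
S lip yaw add deg 76.58 offset -41.9 n 1 rms 0.0
S rimR yaw add deg 0.48 offset 71.0 n 12 rms 0.23f8.py:9: RankWarning: Polyfit may be poorly conditioned
  c=np.polyfit(P[ok,k],P[ok,1-k],1); print(nm,'yaw add deg',round(np.degrees(np.arctan(c[0]))*(1 if axis==1 else -1),2),'offset',round(np.polyval(c,0),1),'n',ok.sum(),'rms',rs[ok].std().round(2))
Traceback (most recent call last):
  File "f8.py", line 17, in <module>
    line('S rim far','scene',S,range(290,326,3),214,222,.06,0)
    ~~~~^^^^^^^^^^^^^^^^^^^^^^^^^^^^^^^^^^^^^^^^^^^^^^^^^^^^^^
  File "f8.py", line 9, in line
    c=np.polyfit(P[ok,k],P[ok,1-k],1); print(nm,'yaw add deg',round(np.degrees(np.arctan(c[0]))*(1 if axis==1 else -1),2),'offset',round(np.polyval(c,0),1),'n',ok.sum(),'rms',rs[ok].std().round(2))
TypeError: expected non-empty vector for x
```

Several edges agree that the stand is turned 0.6° more, to 1.45°, and the lid needs about −1 mm in y. Lowering to the pre-hook height with those corrections.

```bash
python3 -c "
from h import *
go([.5678,.1683,.122],-88.55)"
```

```text
t 20.32 pos [0.5703 0.1694 0.1839] yaw -89.14 F [-0.8  0.6 -2.1] w 0.0138 shift cm [0.11 0.26 6.19] turn -0.01
```

drive_tool(plan="0.11 0.26 1 -0.01; 0.11 0.26 2.5 -0.01; 0.11 0.26 4 -0.01; 0.11 0.26 5 -0.01; 0.11 0.26 5.7 -0.01; 0.11 0.26 6.2 -0.01; 0.11 0.26 6.2 -0.01; 0.11 0.26 6.2 -0.01")

```text
time_s: 21.32
tcp_pos: [0.568, 0.1693, 0.1222]
eef_rot: [-179.9, 0.0, -88.5]
contact_force: [-3.1, -0.1, 1.6]
gripper_width: 0.0145
```

```bash
python3 -c "
from h import *
go([.5678,.1683,.113],-88.55)"
```

```text
t 21.32 pos [0.568  0.1693 0.1222] yaw -88.5 F [-3.1 -0.1  1.6] w 0.0145 shift cm [0.1  0.02 0.92] turn 0.001
```

There is slight contact: +4 N vertical and −3 N in x. Most likely the far cleat touches the back corner of the catch bar. Raise a little and feel for the lip by moving −x.

drive_tool(plan="0.1 0 -0.4 0; 0.1 0 -0.4 0; 0.1 0 -0.4 0; 0.1 0 -0.4 0")

```text
time_s: 21.82
tcp_pos: [0.5677, 0.1681, 0.1254]
eef_rot: [180.0, -0.0, -88.5]
contact_force: [0.6, -0.3, -2.3]
gripper_width: 0.0141
```

drive_tool(plan="0 0.1 0 0; 0 0.2 0 0; 0 0.2 0 0; 0 0.2 0 0")

```text
time_s: 22.32
tcp_pos: [0.5657, 0.1681, 0.1256]
eef_rot: [-180.0, 0.0, -88.5]
contact_force: [-0.1, 0.3, -1.1]
gripper_width: 0.0139
```

drive_tool(plan="0 0.1 0 0; 0 0.15 0 0; 0 0.15 0 0; 0 0.15 0 0")

```text
time_s: 22.82
tcp_pos: [0.5648, 0.1681, 0.1259]
eef_rot: [-179.9, 0.0, -88.5]
contact_force: [3.8, -0.4, -0.5]
gripper_width: 0.0144
```

The lip is felt at TCP x≈0.565, which matches the estimate of −62.4 mm. Back off 0.7 mm and lower along it.

drive_tool(plan="0 -0.1 0 0; 0 -0.1 0.2 0; 0 -0.1 0.4 0; 0 -0.1 0.6 0; 0 -0.1 0.8 0; 0 -0.1 0.8 0")

```text
time_s: 23.58
tcp_pos: [0.5647, 0.1679, 0.1171]
eef_rot: [179.9, -0.0, -88.5]
contact_force: [-0.1, -1.0, -1.1]
gripper_width: 0.0141
```

drive_tool(plan="0 0 0.2 0; 0 0 0.3 0; 0 0 0.4 0; 0 0 0.4 0")

```text
time_s: 24.08
tcp_pos: [0.5649, 0.1676, 0.1143]
eef_rot: [180.0, -0.0, -88.5]
contact_force: [-5.3, -1.9, 7.6]
gripper_width: 0.014
```

drive_tool(plan="0 0 -0.1 0; 0 0.1 -0.1 0; 0 0.2 -0.1 0; 0 0.2 -0.1 0")

```text
time_s: 24.58
tcp_pos: [0.5638, 0.1683, 0.1147]
eef_rot: [-179.9, 0.0, -88.5]
contact_force: [1.6, -0.9, 0.7]
gripper_width: 0.0142
```

drive_tool(plan="0 0.1 0 0; 0 0.2 0 0; 0 0.2 0 0")

```text
time_s: 24.95
tcp_pos: [0.5606, 0.1678, 0.114]
eef_rot: [179.9, -0.0, -88.5]
contact_force: [-0.9, 0.0, -1.7]
gripper_width: 0.014
```

The near edge has gone 4 mm under the keeper with no force. Sliding in further.

drive_tool(plan="0 0.1 0 0; 0 0.2 0 0; 0 0.3 0 0; 0 0.4 0 0; 0 0.4 0 0")

```text
time_s: 25.58
tcp_pos: [0.5571, 0.1679, 0.1146]
eef_rot: [-180.0, 0.0, -88.5]
contact_force: [0.5, 0.3, -1.6]
gripper_width: 0.0139
```

drive_tool(plan="0 0.1 0 0; 0 0.2 0 0; 0 0.3 0 0; 0 0.3 0 0; 0 0.3 0 0")

```text
time_s: 26.2
tcp_pos: [0.5543, 0.1678, 0.1145]
eef_rot: [-180.0, 0.0, -88.5]
contact_force: [-0.2, -0.3, -1.5]
gripper_width: 0.0141
```

drive_tool(plan="0 0 0.2 0; 0 0 0.4 0; 0 0 0.5 0; 0 0 0.5 0")

```text
time_s: 26.7
tcp_pos: [0.5544, 0.1679, 0.1096]
eef_rot: [-180.0, 0.0, -88.5]
contact_force: [0.7, 0.3, -1.6]
gripper_width: 0.0138
```

drive_tool(plan="0 -0.05 0.2 0; 0 -0.1 0.4 0; 0 -0.15 0.5 0; 0 -0.15 0.5 0")

```text
time_s: 27.2
tcp_pos: [0.5562, 0.168, 0.1047]
eef_rot: [-180.0, 0.0, -88.5]
contact_force: [3.1, -0.6, 1.1]
gripper_width: 0.0137
```

drive_tool(plan="0 -0.1 0.1 0; 0 -0.15 0.2 0; 0 -0.15 0.3 0; 0 -0.15 0.3 0")

```text
time_s: 27.7
tcp_pos: [0.5568, 0.168, 0.1035]
eef_rot: [-180.0, 0.0, -88.5]
contact_force: [-7.3, -0.5, 18.8]
gripper_width: 0.0137
```

drive_tool(plan="0 0 -0.2 0; 0 0 -0.2 0; 0 0 -0.2 0")

```text
time_s: 28.08
tcp_pos: [0.5567, 0.1679, 0.1036]
eef_rot: [179.9, -0.0, -88.5]
contact_force: [-3.7, 1.4, 6.6]
gripper_width: 0.0139
```

```bash
python3 - <<'E'
from h import *
go([.558,.168,.1],-88.55)
s=cap('scene'); np.save('s7.npy',s['frame'])
cv2.imwrite('pics/g7.png',crop(s['frame'],270,168,66,70,8))
E
```

```text
t 28.07 pos [0.5567 0.1679 0.1036] yaw -88.51 F [-3.7  1.4  6.6] w 0.0139 shift cm [-0.01 -0.13  0.36] turn 0.001
```

View pics/g7.png

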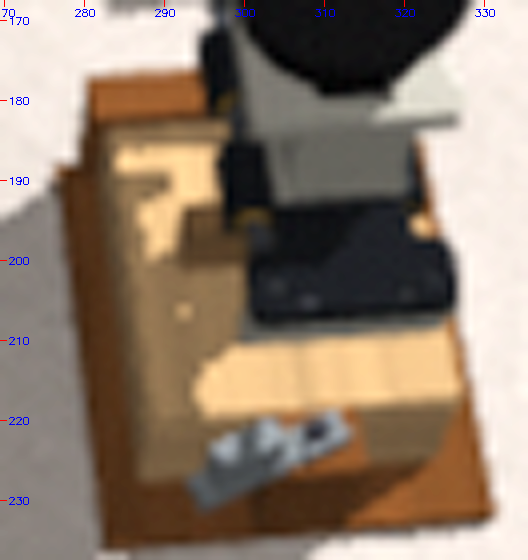

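The lid's plate sits over the tray with its near edge under the keeper. The far-right corner is at about (327.5,216), and the catch at (308,222) is clear. Checking the far-edge height against the seated prediction.

```bash
cat > f9.py <<'E'
from f3 import *
R2=Ro.from_euler('z',s.x[3]+np.radians(.6)).as_matrix()
pr=lambda Q:((proj('scene',(np.array(Q)/1000)@R2.T+s.x[:3])[0]+.5-[270,168])*8).round(0)
for h in (0,3,6,10,15):
    for x in (75,79): print('h',h,'x',x,'topFR',pr((x,62.5,68+h)),'botFR',pr((x,62.5,60+h)))
im=np.load('s7.npy'); g=im.mean(2)
for c in (296,300,304,312,316,320,324): print(c,g[205:226,c].astype(int).tolist())
E
python3 f9.py | grep -e '^h' -e '^3'
```

```text
h 0 x 75 topFR [459. 397.] botFR [456. 405.]
h 0 x 79 topFR [461. 406.] botFR [458. 414.]
h 3 x 75 topFR [461. 394.] botFR [457. 402.]
h 3 x 79 topFR [462. 403.] botFR [459. 411.]
h 6 x 75 topFR [462. 391.] botFR [459. 399.]
h 6 x 79 topFR [464. 400.] botFR [460. 408.]
h 10 x 75 topFR [463. 387.] botFR [460. 395.]
h 10 x 79 topFR [465. 395.] botFR [462. 404.]
h 15 x 75 topFR [466. 382.] botFR [462. 390.]
h 15 x 79 topFR [467. 390.] botFR [464. 399.]
300 [65, 65, 68, 70, 73, 76, 128, 156, 157, 157, 157, 156, 157, 158, 131, 89, 77, 73, 71, 72, 65]
304 [27, 26, 18, 30, 63, 99, 138, 151, 151, 150, 151, 151, 151, 152, 114, 102, 126, 133, 106, 68, 70]
312 [26, 21, 23, 59, 76, 127, 151, 153, 152, 151, 151, 152, 152, 137, 115, 115, 125, 121, 87, 68, 75]
316 [29, 19, 30, 63, 93, 137, 157, 158, 158, 158, 159, 160, 160, 123, 80, 74, 69, 69, 69, 71, 67]
320 [33, 18, 41, 68, 107, 142, 153, 153, 154, 153, 152, 153, 140, 101, 74, 71, 68, 68, 68, 69, 60]
324 [21, 19, 57, 85, 131, 154, 154, 154, 154, 154, 154, 154, 132, 92, 72, 70, 67, 67, 67, 70, 73]
```

The far edge matches a seated lid: predicted row 397–398, seen 398. The downward push met a solid 19 N stop. Release, then check by touching the strip top, which should be at z = 104 mm.

drive_tool(plan="0 0 0 0; 0 0 0 0; 0 0 0 0; 0 0 -1 0; 0 0 -2 0; 0 0 -3 0; 0 0 -3 0", fingers=0.3)

```text
time_s: 29.0
tcp_pos: [0.5578, 0.1682, 0.1349]
eef_rot: [-179.9, 0.1, -88.5]
contact_force: [-0.6, -0.5, 0.0]
gripper_width: 0.0306
```

drive_tool(plan="0 0 0 0; 0 0 0 0; 0 0 0.6 0; 0 0 1.1 0; 0 0 1.5 0; 0 0 1.8 0; 0 0 1.9 0; 0 0 1.9 0", fingers=1, squeeze=10)

```text
time_s: 30.0
tcp_pos: [0.5573, 0.1679, 0.1145]
eef_rot: [-180.0, -0.0, -88.5]
contact_force: [-0.5, -0.0, -0.5]
gripper_width: 0.0003
```

```bash
cat > f10.py <<'E'
from f3 import *
go([.558,.168,.11],-88.55)
im=cap('scene')['frame']; g=im.mean(2); g0=np.load('s7.npy').mean(2)
for c in (300,316,320,324): print(c,g[205:226,c].astype(int).tolist())
for v in range(178,200,4): print('row',v,g[v,276:300].astype(int).tolist())
E
python3 f10.py | grep -e '^t ' -e '^3' -e '^row'
```

```text
t 30.0 pos [0.5573 0.1679 0.1145] yaw -88.51 F [-0.5 -0.  -0.5] w 0.0003 shift cm [-0.01 -0.07  0.45] turn 0.001
300 [76, 91, 91, 100, 134, 152, 156, 157, 159, 156, 156, 157, 158, 158, 130, 89, 108, 113, 103, 106, 84]
316 [15, 56, 77, 114, 147, 155, 156, 157, 158, 159, 159, 159, 159, 122, 81, 72, 68, 69, 70, 72, 67]
320 [20, 58, 76, 126, 154, 153, 154, 153, 153, 153, 153, 153, 141, 102, 74, 73, 69, 67, 68, 69, 60]
324 [32, 64, 93, 134, 153, 154, 153, 153, 153, 153, 153, 154, 132, 91, 73, 70, 68, 68, 68, 71, 72]
row 178 [184, 185, 184, 183, 145, 81, 73, 75, 75, 75, 75, 76, 76, 76, 78, 76, 75, 76, 76, 58, 26, 13, 15, 14]
row 182 [183, 180, 178, 161, 101, 48, 65, 66, 67, 63, 60, 60, 58, 55, 56, 52, 50, 51, 49, 49, 37, 21, 21, 20]
row 186 [181, 180, 182, 139, 48, 35, 42, 63, 84, 117, 120, 109, 130, 129, 131, 136, 138, 135, 133, 131, 103, 45, 11, 15]
row 190 [118, 69, 35, 37, 37, 39, 47, 63, 94, 143, 164, 160, 156, 154, 155, 158, 163, 164, 160, 157, 157, 112, 23, 13]
row 194 [99, 73, 34, 38, 41, 40, 45, 51, 62, 80, 116, 137, 146, 154, 154, 155, 124, 65, 58, 71, 71, 58, 56, 53]
row 198 [99, 84, 52, 37, 39, 39, 40, 49, 61, 89, 138, 164, 162, 156, 153, 127, 73, 44, 47, 48, 48, 48, 48, 48]
```

drive_tool(plan="0 0 0.1 0; 0 0 0.2 0; 0 0 0.3 0; 0 0 0.35 0; 0 0 0.35 0")

```text
time_s: 30.68
tcp_pos: [0.5573, 0.1679, 0.1123]
eef_rot: [-180.0, 0.0, -88.5]
contact_force: [-4.4, 0.0, 10.0]
gripper_width: 0.0004
```

The strip top is felt at 104.3 mm, where 104 is expected for a seated lid, and the far edge hasn't moved since release. So the lid is down. Next, cage the catch tab between half-open fingers and sweep it round.

```bash
cat > sw.py <<'E'
from h import *
import sys
PV=np.array([.6469,.1695])
def wp(phi,lead,r=.035):
    b=np.array([-np.cos(phi),-np.sin(phi)]);m=np.array([-np.sin(phi),np.cos(phi)]); return PV+r*b+lead*m
def plan(W,z):
    s=r.get_state(); p=np.array(s['tcp_pos']); a=s['eef_rot'][2]; R=Ro.from_euler('xyz',[180,0,a],degrees=True).as_matrix()
    print('t',round(s['time_s'],2),p.round(4),round(a,1))
    for ph,l in W:
        q=np.r_[wp(ph,l),z]; dy=(np.degrees(ph)-180-a+180)%360-180
        print(round(ph,2),(R.T@(q-p)*100).round(2),'turn',round(-np.radians(dy),3))
E
python3 -c "
from sw import *
plan([(2.0,0)],.15);plan([(2.0,0)],.094)"
```

```text
t 30.68 [0.5573 0.1679 0.1123] -88.5
2.0 [  3.3  -10.33  -3.77] turn -0.403
t 30.68 [0.5573 0.1679 0.1123] -88.5
2.0 [  3.3  -10.33   1.83] turn -0.403
```

drive_tool(plan="0 0 -1.5 0; 0 0 -3.7 0; 1 -3 -4 -0.1; 2 -6 -4 -0.2; 3 -9 -3.8 -0.3; 3.3 -10.3 -3.8 -0.403; 3.3 -10.3 -3.8 -0.403; 3.3 -10.3 -3.8 -0.403", fingers=0.4)

```text
time_s: 31.68
tcp_pos: [0.6606, 0.1376, 0.1493]
eef_rot: [180.0, 0.0, -65.5]
contact_force: [-0.7, -0.1, 0.0]
gripper_width: 0.0261
```

```bash
cp f6.py f6b.py; python3 -c "
from sw import *
plan([(2.0,0)],.094)"
```

```text
t 31.68 [0.6606 0.1376 0.1493] -65.5
2.0 [ 0.03 -0.08  5.53] turn -0.002
```

drive_tool(plan="0 0 1.5 0; 0 0 3 0; 0 0 4 0; 0 0 4.6 0; 0 0 5.2 0; 0 0 5.5 0; 0 0 5.5 0")

```text
time_s: 32.55
tcp_pos: [0.6611, 0.1375, 0.094]
eef_rot: [180.0, -0.0, -65.4]
contact_force: [-0.4, -0.9, 0.2]
gripper_width: 0.0262
```

```bash
python3 -c "
from sw import *
plan([(p,.004) for p in (1.9,1.75,1.6,1.45,1.3,1.15,1.0,.85)],.094)"
```

```text
t 32.55 [0.6611 0.1375 0.094 ] -65.4
1.9 [-0.05  0.71 -0.  ] turn 0.1
1.75 [-0.2   1.21 -0.  ] turn 0.25
1.6 [-0.43  1.69 -0.  ] turn 0.4
1.45 [-0.72  2.13 -0.  ] turn 0.55
1.3 [-1.08  2.52 -0.  ] turn 0.7
1.15 [-1.49  2.85 -0.  ] turn 0.85
1.0 [-1.94  3.12 -0.  ] turn 1.0
0.85 [-2.43  3.32 -0.  ] turn 1.15
```

drive_tool(plan="-0.05 0.7 0 0.1; -0.2 1.2 0 0.25; -0.43 1.7 0 0.4; -0.72 2.13 0 0.55; -1.08 2.52 0 0.7; -1.5 2.85 0 0.85; -1.94 3.12 0 1.0; -2.43 3.32 0 1.15")

```text
time_s: 33.55
tcp_pos: [0.6211, 0.1458, 0.0946]
eef_rot: [-180.0, 0.1, -131.6]
contact_force: [1.1, -1.2, 0.0]
gripper_width: 0.0263
```

```bash
python3 -c "
from sw import *
plan([(.7,.005),(.55,.006),(.4,.006),(.25,.006),(.1,.006),(0,.006),(0,.007)],.094)
print(r.get_state()['contact_force'])"
```

```text
t 33.55 [0.6211 0.1458 0.0946] -131.6
0.7 [-0.09  0.64  0.06] turn 0.145
0.55 [-0.31  1.23  0.06] turn 0.295
0.4 [-0.58  1.69  0.06] turn 0.445
0.25 [-0.92  2.1   0.06] turn 0.595
0.1 [-1.32  2.46  0.06] turn 0.745
0 [-1.61  2.66  0.06] turn 0.845
0 [-1.68  2.73  0.06] turn 0.845
[ 1.10082763 -1.1963555   0.00984908]
```

drive_tool(plan="-0.1 0.6 0 0.145; -0.3 1.2 0 0.295; -0.58 1.7 0 0.445; -0.92 2.1 0 0.595; -1.32 2.46 0 0.745; -1.6 2.66 0 0.845; -1.6 2.66 0 0.845")

```text
time_s: 34.42
tcp_pos: [0.6115, 0.1757, 0.0944]
eef_rot: [180.0, 0.0, -179.7]
contact_force: [-0.3, 0.3, 0.3]
gripper_width: 0.0264
```

```bash
python3 -c "
from sw import *
plan([(0,.008),(0,.010),(0,.012)],.094)
print(r.get_state()['contact_force'])"
```

```text
t 34.42 [0.6115 0.1757 0.0944] -179.7
0 [-0.04  0.18  0.04] turn 0.006
0 [-0.04  0.38  0.04] turn 0.006
0 [-0.04  0.58  0.04] turn 0.006
[-0.25075472  0.34876395  0.32246016]
```

drive_tool(plan="0 0.1 0 0; 0 0.2 0 0; 0 0.2 0 0; 0 0.2 0 0")

```text
time_s: 34.92
tcp_pos: [0.6114, 0.1774, 0.0941]
eef_rot: [180.0, 0.0, -179.7]
contact_force: [-0.7, -0.2, 1.2]
gripper_width: 0.0264
```

drive_tool(plan="0 0.1 0 0; 0 0.2 0 0; 0 0.2 0 0; 0 0.2 0 0")

```text
time_s: 35.42
tcp_pos: [0.6113, 0.1778, 0.094]
eef_rot: [-179.9, -0.0, -179.7]
contact_force: [1.5, -7.2, 1.9]
gripper_width: 0.0264
```

The stop is felt at −7 N, with the tab face at y≈0.1646, consistent with the locked position. One firmer nudge, then back off and up.

drive_tool(plan="0 0.1 0 0; 0 0.1 0 0; 0 0.1 0 0; 0 -0.4 0 0; 0 -0.6 0 0; 0 -0.6 -2 0; 0 -0.6 -5 0; 0 -0.6 -8 0")

```text
time_s: 36.42
tcp_pos: [0.6112, 0.1739, 0.1747]
eef_rot: [180.0, -0.0, -179.7]
contact_force: [0.5, -0.5, 0.5]
gripper_width: 0.027
```

drive_tool(plan="2 0 -4 0; 6 0 -8 0; 11 0 -8 0; 15 3 -8 0; 18 8 -8 0; 18 13 -8 0; 18 18 -8 0; 18 18 -8 0")

```text
time_s: 37.42
tcp_pos: [0.4299, 0.3558, 0.2534]
eef_rot: [180.0, -0.0, -179.5]
contact_force: [-0.1, -1.1, -0.4]
gripper_width: 0.0265
```

```bash
cat > f11.py <<'E'
from f6 import *
S=cap('scene')['frame'];T=cap('top')['frame']; go([.5,0,.2],-180)
cv2.imwrite('pics/fin.png',np.hstack([crop(S,272,168,66,75,6),crop(T,166,133,66,75,6)]))
E
python3 f11.py | grep '^t '
```

```text
t 37.52 pos [0.43   0.3531 0.2536] yaw -179.65 F [-0.1 -0.5 -0.5] w 0.0264 shift cm [ -6.79 -35.35   5.37] turn 0.006
```

View pics/fin.png

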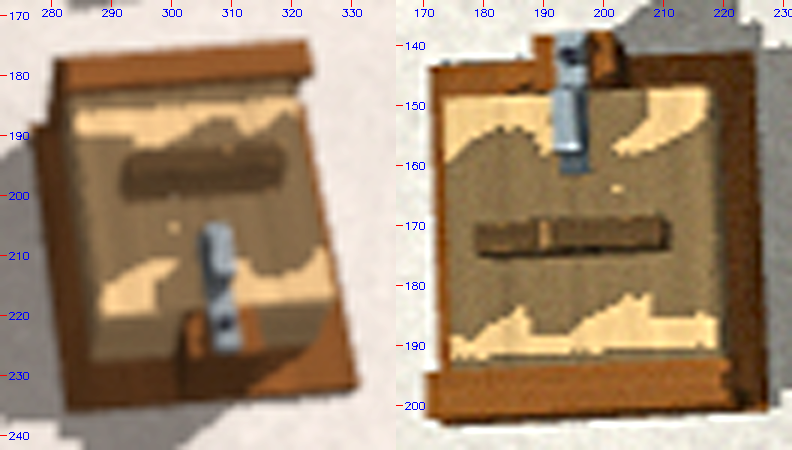

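The last picture shows the lid square on the tray. Its near edge is under the keeper, its far corners match the rim corners, and the catch bar points to −x over the lid. Handing in.

```bash
python3 -c "
from h import *
print(r.close_job())"
```

```text
the job is handed in; nothing more can be done
None
```

The lid is on the tray with its near edge under the keeper, and the catch is turned over it to its stop. I handed the job in at 37.5 s with the gripper clear; the hand-in gave no verdict.

**What I did**
- **First grasp:** the lid hung at only about 11°, too flat to hook past the catch's tab. I set it back on the easel, pushed the open catch from about 1.55 to about 2.0 rad, and picked the lid up again.
- **Hooking:** I felt for the keeper lip with the lid's edge, slid the edge under it and lowered the lid. I then let go, touched the strip and swept the catch round.

**Last checks**
- **Lid seated:** the strip top was felt at 104.3 mm (104 expected), and the far edge matched the seated prediction within a pixel before and after release.
- **Catch locked:** the tab stopped against about 7 N. The last picture shows the bar pointing over the lid.

**What disagreed or was not checked**
- The two cameras differed by about 3 mm in y, so I aligned the lid and tray using the scene camera alone.
- The stand's yaw came out at 0.9° from the corners but 1.45° from the edges; I used 1.45°.
- Lowering the lid brought brief unplanned contacts, probably with the catch bar, and a 19 N push when it reached the bottom. No other force reading went above about 10 N.
- I did not compare the bystander objects with the first pictures at the end. I never steered the arm near them, and no unexplained contact force showed up.

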